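# Set up the desk document camera over the open register

### The arm

A 6-joint arm with a two-finger parallel gripper is mounted at the origin on the work surface. World frame = base frame: x ahead of the robot, y to its left, z up, the work surface at z = 0. Lengths are in m, angles in degrees, forces in N, time in s.
With the tool pointing down it reaches from about 0.375 to 0.9 m from the base axis. Payload 3.1 kg.
Tool frame: the origin (TCP) lies between the finger pads; the fingertips stand 19 mm ahead of it and the grasp point (between the pads) is the TCP; z points along the fingers, x is the direction in which the jaws open and shut, and the axes are right-handed (so a half turn about z gives the same grasp; the last joint's range is limited). The gripper opens to 87 mm and grips with 3 to 60 N. Pads are 19 mm wide; open, the fingers measure 117 mm over their backs; the gripper's body (75 mm by 190 mm) begins 51 mm behind the grasp point.
Start: joints at [53.944, 30.224, 82.088, -0, 67.689, -10.227], TCP at [0.272, 0.563, 0.202] pointing down, gripper open.
Joint ranges: [-176.69, 176.69], [-43.24, 126.21], [12.49, 139.97], [-82, 262], [0, 151.66], [-163.58, 163.58]. Speed limits (degrees/s): [159.86, 159.86, 180, 180, 180, 180].

### API

Orientations are given as a 3x3 rotation matrix whose columns are the frame's x, y, z axes.
In Python, from rig import read_state, capture, camera_info, hand_in, spot_in, silhouettes gives the robot as it stands.
- The arm moves only by the shell command python3 -m jog 'ROWS'. ROWS is text: rows parted by semicolons, each of 7 numbers parted by spaces: the shift along the tool's x, y, z in m, then the turn, a rotation vector about the tool's x, y, z in degrees, then the opening, from 0 (shut) to 1 (fully open). A call has 1 to 8 rows; each row is the pose to reach, as a shift and turn from the pose commanded when the call began, along the tool's axes at that moment; what a row does not reach only later rows make up. A row lasts 1/8 s, in which the tool goes at most 62.5 mm and 10.7 degrees, less where a joint would pass 70% of its speed; a pose out of reach is approached as far as the arm can. A call with a gripper value outside its range is refused whole. The fingers move at their own pace and stop on an object; the grip force is fixed at half the most. Time passes only in rows, so rows that repeat a pose let the fingers close. It gives the time, the measured TCP pose, the force and the opening at its end, in the units of the state.
- read_state(): the state, without advancing time (a new reading comes with each control period).
- capture(name): name is "scene" or "top" or "wrist"; returns (picture, depth): 420x560x3 uint8, red, green, blue; 420x560 float32, m along the optical axis (not along the pixel's ray), 0 where there is no reading.
- camera_info(name): a dict with "vfov" (degrees; the focal length in pixels is half the picture's height over the tangent of half this angle, whatever the lens; pixels are square), "cx", "cy" (the principal point, pixels), "R" (3x3) and "t" (3): a world point X has camera coordinates R X + t; the wrist camera has in their place "tool_from_camera" (4x4, takes a point from camera to tool coordinates, whose origin is the TCP and whose axes are the tool frame's). Camera axes: x right, y down, z forward; pixel columns grow to the right and rows downward; lengths in m; the calibration is good to about 2 mm. A picture is of the moment at which its call begins: read the wrist's pose just before it. camera_info takes no time and is no camera call.
- hand_in(): hands the job in, once; it reports no verdict.
Trained networks look in the newest picture that a camera, given by its name, has taken for a name from the list of things; names that differ only in an ending like _2 or _b are one class to them, and where a whole thing is asked for, a point or a joint stands for the part that bears it (a point fixed in the world has none). Each returns a list of dicts, best first, with "score" (0 to 1); they miss things now and then, are a little off and sometimes report something else, mostly with a low value. They report only what shows in the picture. A call takes as long as a camera call.
- spot_in(label, camera): "centre" ([x, y, z] in m, in world coordinates, good to about 4 mm: the middle of the surface that is visible of it).
- silhouettes(label, camera): "region" (420x560 bool, what is visible of it).
The state is a dict: "time_s": time; "joint_positions": joint angles; "qvel": joint speeds; "tau": joint torques, N m; "position": TCP position; "tcp_rot": TCP orientation; "force": force on the tool from outside, world axes, zero at the start; "moment": the same for the moment, N m; "opening": opening from 0.0 (shut) to 1.0 (fully open).
Only numpy, scipy, OpenCV 4.12 (cv2) and the standard library are available. Lean on these libraries where they do the work, as an engineer would, in place of code of your own. Each camera call takes 0.05 s, during which the arm holds its last target.

### The job

Set up the document camera for the open register lying in front of it: pull the column up by its black knob until the lock button clicks out of the hole in the tube and carries the column, and swing the camera arm round until the lens is over the middle of the register. Do not lift or drag the stand's base, and leave the register and the other things on the desk where they are.

Things in the scene. Friction and masses are not known exactly. Their poses are not given: they have to be found in the camera images.
- stand: document camera's base and outer tube: white weighted plate (150 x 180 x 14 mm, 3 kg, loose on the desk) with an upright 34 mm square aluminium tube, top 168 mm high. Origin on the tube's axis at desk height; z up; -x = front (to the register), +x = rear, where the tube has a 13 mm lock hole 146 mm up. From the axis the plate reaches 85 mm to the front, 65 to the rear, 90 to each side
- column (a joint): how far the inner column (27 mm square) is drawn up out of the tube, m. 0 = fully down, as it starts; at 0.090 the lock button springs out through the hole and then carries the column; end stop at 0.0925. Column, arm and camera weigh about 0.6 kg and some friction resists: the pull is 8 to 10 N. Not locked, they sink back when let go
- lock_button (a joint): how far the spring-loaded lock button stands out of the inner column, m: about 0.0005 while the tube's wall holds it in, 0.0075 when it has clicked out through the hole. Nothing else need be done to it
- button_tip (a point): tip of the round steel lock button (10 mm across) on the rear side of the column; hidden in the tube at first, 4 mm proud of the tube's rear face when clicked out
- knob (a point): centre of the black ribbed knob on top of the column, 30 mm across, 46 mm high (23 mm either way of this point), fixed to the column and rising with it: 231 mm above the desk with the column down, 321 mm when locked. Below it lie the arm's round hub (33 mm across, top 27 mm below this point) and the arm (top 29 mm below this point)
- camera_arm (a joint): angle of the camera arm about the column's axis, rad. 0 = arm points straight to the stand's front (-x of the stand), positive = counter-clockwise from above, limits -1.75 and 1.75. Light friction (about 0.1 N m) keeps it where it is left
- bar_middle (a point): centre of the white level arm bar (22 mm wide, 18 mm high), 120 mm from the column's axis; the bar is free from about 20 to 165 mm from the axis. The point's -x axis points outwards along the arm. It lies 38 mm lower than the knob's centre
- lens (a point): the lens, facing down under the dark camera head (56 mm along the arm, 44 mm wide, 30 mm high) at the arm's outer end, 198 mm from the column's axis; this point is 29 mm below the middle of the arm bar
- register_middle (a point): middle of the open register (ruled pages, dark red cover, 150 x 212 x 13 mm, 0.45 kg, loose), on top of the fold between its pages, which runs along its x axis; 187 to 208 mm from the column's axis
- pen_cup: bystander: tan round pen cup with three pens, 72 mm across, 100 mm high (pens 150). Origin under its centre
- stapler: bystander: black stapler, 140 x 34 x 60 mm, long way along its x. Origin under its centre
- calculator: bystander: flat desk calculator, 150 x 105 x 21 mm. Origin under its centre
- calendar: bystander: blue tent-shaped desk calendar, 124 x 190 x 150 mm. Origin under its centre

How it is judged:
By the outcome, as a careful person would: the job done as asked, in the order asked, and still so for the second after the job is handed in, with the robot touching nothing.
It also fails if it takes over 45 s, if anything falls off the work surface, if the arm or the gripper's body presses on something with over 40 N, if the wrist force passes 120 N, or if a joint passes its speed limit or range.

## Working session

There is one attempt and no reset: what is moved stays moved. The work goes in short steps, Python scripts to look and compute and a shell command to move; the robot and the scene stay as the last step left them, time stands still between calls to the robot, and variables do not carry over. Pictures are saved under pics/ and viewed, and the job is handed in when it is done.

```bash
mkdir -p pics; ls; cat > h.py <<'E'
import numpy as np,cv2
from rig import *
def save(n,f):
    p,d=capture(n); cv2.imwrite('pics/'+f,p[:,:,::-1]); return p,d
def toworld(n,u,v,d):
    c=camera_info(n); f=210/np.tan(np.radians(c['vfov']/2))
    X=np.array([(u-c['cx'])/f*d,(v-c['cy'])/f*d,d]); return np.array(c['R']).T@(X-np.array(c['t']))
E
python3 - <<'E'
from h import *
for n in('scene','top'):
    save(n,n+'0.png')
    for l in('stand','knob','bar_middle','lens','register_middle','camera_arm','pen_cup','stapler','calculator','calendar'):
        try:
            print(n,l,[(np.round(r['centre'],3),round(r['score'],2)) for r in spot_in(l,n)][:2])
        except Exception as e: print(n,l,e)
s=read_state();print(s['time_s'],s['position'],s['tcp_rot'],s['force'])
E
```

```text
pics
scene stand [(array([0.552, 0.078, 0.202]), 0.72), (array([0.584, 0.003, 0.052]), 0.62)]
scene knob [(array([0.551, 0.068, 0.199]), 0.7)]
scene bar_middle [(array([0.525, 0.11 , 0.204]), 0.96)]
scene lens [(array([0.53 , 0.107, 0.197]), 0.71)]
scene register_middle [(array([ 0.42 , -0.034,  0.01 ]), 0.75)]
scene camera_arm [(array([ 0.617, -0.45 ,  0.039]), 0.58), (array([0.53 , 0.107, 0.202]), 0.56)]
scene pen_cup [(array([ 0.526, -0.283,  0.072]), 0.65)]
scene stapler [(array([0.652, 0.363, 0.055]), 0.66)]
scene calculator [(array([0.464, 0.381, 0.018]), 0.62)]
scene calendar [(array([ 0.619, -0.452,  0.04 ]), 0.76)]
top stand [(array([ 0.566, -0.003,  0.015]), 0.82)]
top knob [(array([0.531, 0.09 , 0.202]), 0.58), (array([ 0.595, -0.466,  0.085]), 0.35)]
top bar_middle [(array([0.517, 0.107, 0.198]), 0.72)]
top lens [(array([0.515, 0.104, 0.201]), 0.93)]
top register_middle [(array([ 0.406, -0.063,  0.015]), 0.72)]
top camera_arm [(array([0.522, 0.106, 0.198]), 0.95)]
top pen_cup [(array([ 0.512, -0.309,  0.051]), 0.87), (array([0.518, 0.11 , 0.197]), 0.44)]
top stapler [(array([0.618, 0.345, 0.057]), 0.77)]
top calculator []
top calendar [(array([ 0.592, -0.467,  0.084]), 0.75)]
1.1 [0.27226479 0.56255386 0.20235354] [[ 4.35694664e-01  9.00094528e-01  3.25229161e-06]
 [ 9.00094528e-01 -4.35694664e-01  1.65027328e-05]
 [ 1.62710256e-05 -4.26278274e-06 -1.00000000e+00]] [-0.4455448   0.04067407 -0.2739832 ]
```

View pics/scene0.png

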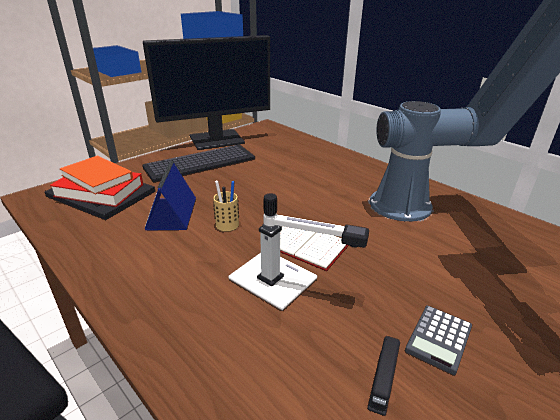

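View pics/top0.png

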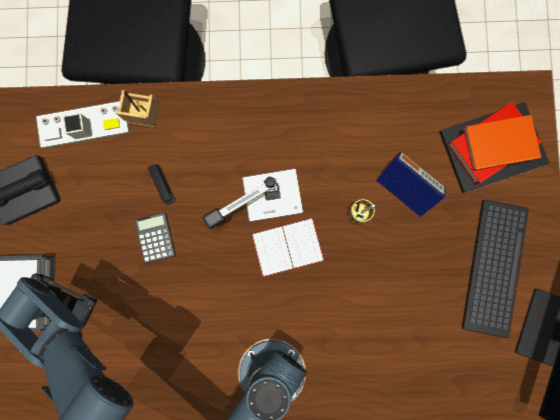

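Scene picture: the knob is at (270,203) and the camera head at (355,236). Top picture: the knob is at (270,182), the head at (213,217), the register at (288,247) and the base at (273,195). Next I measure these in detail.

```bash
python3 - <<'E'
from h import *
c=camera_info('top'); f=210/np.tan(np.radians(c['vfov']/2)); print('campos',-np.array(c['R']).T@c['t'],f,c['cx'],c['cy'])
p,d=capture('top')
def pts(n,m,d):
    v,u=np.nonzero(m&(d>0)); c=camera_info(n); f=210/np.tan(np.radians(c['vfov']/2)); D=d[v,u]
    X=np.stack([(u-c['cx'])/f*D,(v-c['cy'])/f*D,D],1); return (X-np.array(c['t']))@np.array(c['R'])
W=pts('top',np.ones(d.shape,bool),d)
def rng(x0,x1,y0,y1,z0,z1):
    m=(W[:,0]>x0)&(W[:,0]<x1)&(W[:,1]>y0)&(W[:,1]<y1)&(W[:,2]>z0)&(W[:,2]<z1); return W[m]
def rect(P,l):
    r=cv2.minAreaRect((P[:,:2]*1000).astype(np.float32)); print(l,len(P),np.round(r[0],1),np.round(r[1],1),round(r[2],1),'z',np.round(np.percentile(P[:,2],[5,50,95]),3))
rect(rng(.45,.7,-.05,.25,.22,.3),'knob')
rect(rng(.42,.7,-.05,.25,.18,.22),'arm')
A=rng(.42,.7,.0,.25,.18,.30); 
for r in silhouettes('register_middle','top')[:1]:
    m=r['region'];P=pts('top',m,d);P=P[P[:,2]<.04];rect(P,'reg')
for r in silhouettes('stand','top')[:1]:
    m=r['region'];P=pts('top',m,d);P=P[P[:,2]<.04];rect(P,'stand')
B=rng(.42,.75,-.15,.15,.007,.03);rect(B,'low')
p,d=capture('scene');W=pts('scene',np.ones(d.shape,bool),d)
rect(rng(.45,.7,-.05,.25,.215,.3),'knob s')
rect(rng(.42,.7,-.05,.25,.18,.21),'arm s')
rect(rng(.5,.7,-.05,.06,.05,.15),'tube s')
for r in silhouettes('register_middle','scene')[:1]:
    P=pts('scene',r['region'],d);P=P[P[:,2]<.04];rect(P,'reg s')
import cv2
q=cv2.resize(p[170:320,210:400],None,fx=4,fy=4,interpolation=cv2.INTER_CUBIC);cv2.imwrite('pics/sz.png',q[:,:,::-1])
p,_=capture('top');q=cv2.resize(p[160:290,190:340],None,fx=4,fy=4,interpolation=cv2.INTER_CUBIC);cv2.imwrite('pics/tz.png',q[:,:,::-1])
E
```

```text
campos [ 0.36217669 -0.05922543  1.79135561] 538.1225596739745 276.2167340087874 207.4815831191132
knob 98 [590.1 -17.4] [28.8 29.2] 33.4 z [0.233 0.251 0.257]
arm 708 [537.2  77. ] [ 43.7 235.5] 29.6 z [0.193 0.201 0.208]
reg 2802 [405.5 -64.5] [147.8 217. ] 12.4 z [0.003 0.011 0.019]
stand 2056 [573.8  25.8] [154.7 273.4] 8.4 z [0.004 0.013 0.022]
low 2849 [584.   -0.7] [299.3 328.1] 89.7 z [0.008 0.013 0.021]
knob s 255 [594.2 -13.5] [29.7 27.5] 70.9 z [0.218 0.241 0.255]
arm s 1335 [539.3  76.5] [ 44.8 241.6] 28.2 z [0.185 0.2   0.204]
tube s 632 [591.9 -14.3] [37.1 37.2] 8.6 z [0.055 0.103 0.147]
reg s 1869 [407. -55.] [149.5 201.3] 12.6 z [0.004 0.013 0.015]
```

View pics/tz.png

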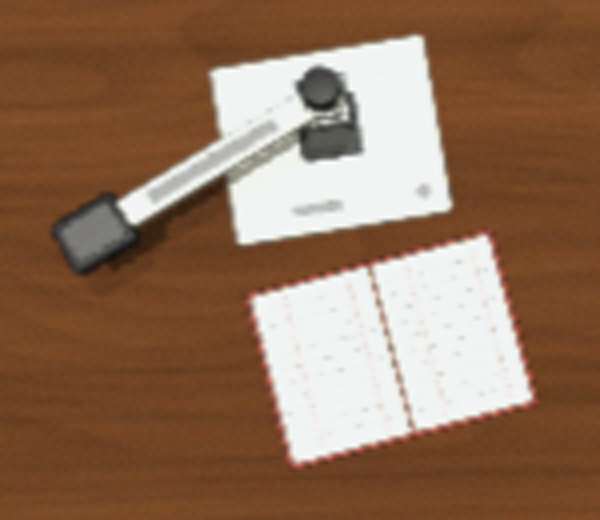

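View pics/sz.png

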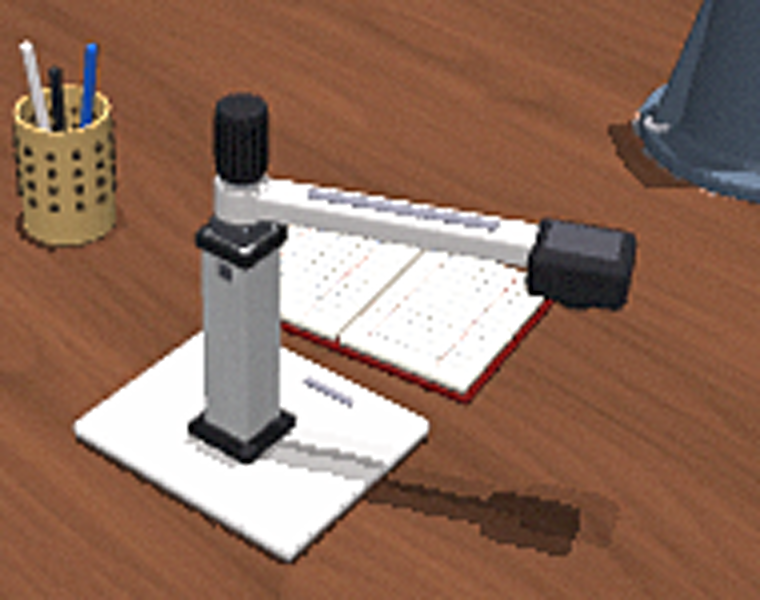

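Top zoom: axis about (0.592,-0.015), arm pointing at about 120° in world, register middle about (0.405,-0.063). So the arm must swing about +74°. I move over the knob first.

```bash
python3 -m jog '0 0 -0.06 0 0 8 1;0 0 -0.12 0 0 16 1;-0.038 0.054 -0.138 0 0 26 1;-0.076 0.108 -0.138 0 0 34 1;-0.114 0.162 -0.138 0 0 34 1;-0.15 0.213 -0.138 0 0 34 1;-0.186 0.264 -0.138 0 0 34 1;-0.22 0.312 -0.138 0 0 34 1'; python3 - <<'E'
from h import *
s=read_state();R=np.array(s['tcp_rot']);print(np.round(R,3));print(s['time_s'],R.T@(np.array([.592,-.015,.34])-s['position']))
E
```

```text
time_s: 2.4
position: [0.4536, 0.2347, 0.3406]
tcp_rot: [[0.864, 0.503, 0.001], [0.503, -0.864, 0.0], [0.001, 0.0, -1.0]]
force: [0.3, 0.9, -0.4]
opening: 0.997
[[ 0.864  0.503  0.001]
 [ 0.503 -0.864  0.   ]
 [ 0.001  0.    -1.   ]]
2.4 [-0.00591717  0.28540148  0.00068498]
```

```bash
python3 -m jog '-0.001 0.058 0 0 0 0 1;-0.002 0.116 0 0 0 0 1;-0.003 0.174 0 0 0 0 1;-0.004 0.23 0 0 0 0 1;-0.005 0.265 0 0 0 0 1;-0.005 0.279 0 0 0 0 1;-0.005 0.279 0 0 0 0 1;-0.005 0.279 0 0 0 0 1'; cat >> h.py <<'E'
def wristpts(d,s):
    c=camera_info('wrist');f=210/np.tan(np.radians(c['vfov']/2));T=np.array(c['tool_from_camera'])
    v,u=np.indices(d.shape);X=np.stack([(u-c['cx'])/f*d,(v-c['cy'])/f*d,d],-1)
    X=X@T[:3,:3].T+T[:3,3]
    return X, X@np.array(s['tcp_rot']).T+np.array(s['position'])
E
python3 - <<'E'
from h import *
s=read_state();p,d=save('wrist','w1.png');c=camera_info('wrist');print(c)
T,W=wristpts(d,s)
for z0,z1 in((.248,.27),(.21,.24),(.19,.208)):
    m=(d>0)&(W[...,2]>z0)&(W[...,2]<z1)&(np.abs(W[...,0]-.6)<.06)&(np.abs(W[...,1]+.015)<.06)
    print(z0,m.sum()); 
    if m.sum()>5:
        r=cv2.minAreaRect((W[m][:,:2]*1000).astype(np.float32));print(r,np.median(W[m][:,2]),'tool',np.median(T[m],0))
print(s['position'],[ (np.round(r['centre'],4),r['score']) for r in spot_in('knob','wrist')])
E
```

```text
time_s: 3.4
position: [0.588, -0.0057, 0.3405]
tcp_rot: [[0.864, 0.504, -0.001], [0.504, -0.864, 0.001], [-0.0, -0.001, -1.0]]
force: [-0.4, 0.4, -0.2]
opening: 0.999
{'vfov': 59.88765230689315, 'cx': 278.6448936675355, 'cy': 206.94729483608236, 'tool_from_camera': array([[ 9.99999643e-01, -7.35803464e-04, -4.15331615e-04,
         7.42210932e-04],
       [ 8.24373974e-04,  9.57426988e-01,  2.88674355e-01,
        -7.98158715e-02],
       [ 1.85242107e-04, -2.88674594e-01,  9.57427253e-01,
        -1.82137180e-01],
       [ 0.00000000e+00,  0.00000000e+00,  0.00000000e+00,
         1.00000000e+00]])}
0.248 1085
((591.0891723632812, -14.919248580932617), (28.587430953979492, 29.082759857177734), 72.73023986816406) 0.25337347777068925 tool [-0.00218882  0.00869507  0.0870738 ]
0.21 271
((587.3114013671875, -8.181303024291992), (30.547910690307617, 15.039650917053223), 30.085981369018555) 0.2270540082275323 tool [-0.00161025 -0.00276066  0.11341115]
0.19 1735
((575.23046875, 17.88197898864746), (31.8934383392334, 72.83517456054688), 25.426116943359375) 0.20165556637623316 tool [-0.00246457 -0.02999881  0.13883177]
[ 0.58802173 -0.00573277  0.34045954] [(array([0.5536, 0.0464, 0.2017]), 0.69)]
```

View pics/w1.png

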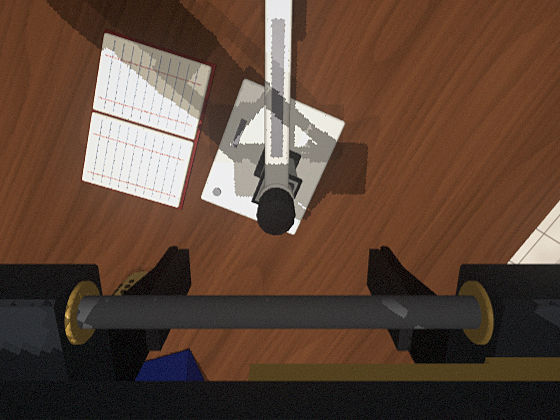

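Wrist picture: knob top at (277,212), arm bar running straight up the picture, so the jaws are across the arm. Axis at (0.591,-0.015). Correcting by a few mm.

```bash
python3 -m jog '-0.002 0.0095 0 0 0 0 1;-0.002 0.0095 0 0 0 0 1'; python3 -m jog '0 0 0 0 0 0 0.7'; python3 - <<'E'
from h import *
s=read_state();R=np.array(s['tcp_rot']);p,d=capture('wrist')
T,W=wristpts(d,s)
m=(d>0)&(W[...,2]>.248)&(W[...,2]<.27)&(np.abs(W[...,0]-.6)<.06)&(np.abs(W[...,1]+.015)<.06)
r=cv2.minAreaRect((T[m][:,:2]*1000).astype(np.float32));print('tool',r, s['position'])
E
```

```text
time_s: 3.75
position: [0.592, -0.0168, 0.3405]
tcp_rot: [[0.865, 0.502, 0.0], [0.502, -0.865, -0.0], [0.0, 0.001, -1.0]]
force: [-0.1, -0.5, -0.4]
opening: 1.002
time_s: 3.88
position: [0.5918, -0.0165, 0.3404]
tcp_rot: [[0.865, 0.502, -0.0], [0.502, -0.865, 0.0], [0.0, -0.0, -1.0]]
force: [-0.4, -0.3, -0.5]
opening: 0.948
tool ((0.16084766387939453, -1.6049041748046875), (28.15801239013672, 29.504684448242188), 85.83238220214844) [ 0.59181362 -0.01646014  0.34035744]
```

```bash
python3 -m jog '0 -0.0015 0.03 0 0 0 0.7;0 -0.0015 0.06 0 0 0 0.7;0 -0.0015 0.09 0 0 0 0.6;0 -0.0015 0.106 0 0 0 0.6;0 -0.0015 0.106 0 0 0 0.55;0 -0.0015 0.106 0 0 0 0.5'; python3 -m jog '0 0 0 0 0 0 0.4;0 0 0 0 0 0 0.3;0 0 0 0 0 0 0.2'
```

```text
time_s: 4.68
position: [0.5921, -0.0153, 0.2355]
tcp_rot: [[0.865, 0.503, 0.002], [0.503, -0.865, -0.0], [0.002, 0.002, -1.0]]
force: [0.7, -0.5, 0.2]
opening: 0.527
time_s: 5.05
position: [0.5913, -0.0152, 0.2348]
tcp_rot: [[0.865, 0.503, 0.001], [0.503, -0.865, -0.0], [0.001, 0.001, -1.0]]
force: [-0.2, -0.4, -1.7]
opening: 0.275
```

```bash
python3 -m jog '0 0 0 0 0 0 0;0 0 0 0 0 0 0;0 0 0 0 0 0 0'; python3 - <<'E'
from h import *
save('wrist','w2.png');save('scene','s2.png')
E
```

```text
time_s: 5.42
position: [0.5911, -0.0152, 0.2343]
tcp_rot: [[0.865, 0.503, -0.0], [0.503, -0.865, -0.0], [-0.0, -0.0, -1.0]]
force: [-0.6, -0.9, 0.3]
opening: 0.021
```

View pics/w2.png

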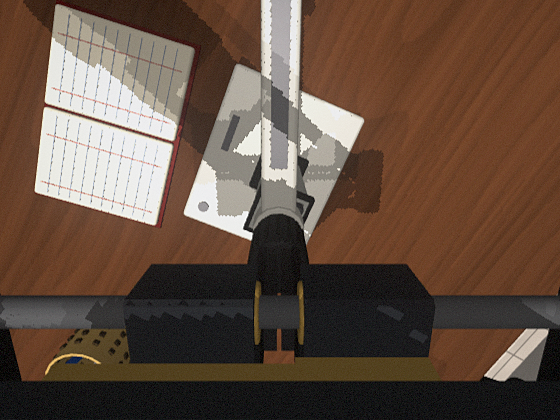

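View pics/s2.png

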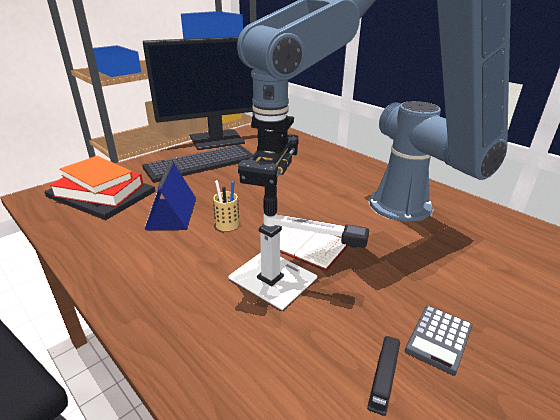

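```bash
python3 - <<'E'
from h import *
c=camera_info('wrist');f=210/np.tan(np.radians(c['vfov']/2));Ti=np.linalg.inv(c['tool_from_camera'])
for P in([0,0,0],[0,0,.019],[0.015,0,0.019],[0,0,-.051],[0,0,-.019],[0,0,.027]):
    q=Ti@np.array(P+[1]);print(P,c['cx']+f*q[0]/q[2],c['cy']+f*q[1]/q[2])
s=read_state();p,d=capture('wrist');T,W=wristpts(d,s)
for v in range(200,360,8): print(v,[ (np.round(T[v,u]*1000).astype(int).tolist(),p[v,u].tolist()) for u in(262,279,296)])
q=cv2.resize(p[180:380,180:380],None,fx=3,fy=3)
cv2.imwrite('pics/w3.png',np.clip(q[:,:,::-1].astype(float)*2.5,0,255))
p,d=capture('scene')
q=cv2.resize(p[130:280,210:360],None,fx=4,fy=4)
cv2.imwrite('pics/s3.png',np.clip(q[:,:,::-1].astype(float)*2,0,255))
E
```

```text
[0, 0, 0] 277.4593601475139 250.97166664695186
[0, 0, 0.019] 277.56538214353435 237.98387157220617
[0.015, 0, 0.019] 302.9275362752785 237.9661247652912
[0, 0, -0.051] 277.046420860885 301.5571209333558
[0, 0, -0.019] 277.33181699129676 266.59582425867995
[0, 0, 0.027] 277.604854524438 233.1484674718217
200 [([-10, -20, 33], [125, 123, 114]), ([1, -19, 33], [136, 131, 122]), ([13, -10, 68], [105, 99, 93])]
208 [([-10, -14, 33], [123, 120, 115]), ([1, -15, 31], [140, 134, 126]), ([12, -11, 44], [96, 91, 86])]
216 [([-10, -10, 31], [138, 136, 123]), ([1, -15, 15], [31, 31, 26]), ([11, -10, 31], [141, 138, 133])]
224 [([-9, -11, 12], [40, 40, 39]), ([1, -15, 2], [29, 26, 25]), ([10, -11, 13], [25, 23, 18])]
232 [([-8, -12, -2], [32, 26, 29]), ([1, -15, -11], [30, 25, 21]), ([10, -11, 1], [32, 22, 28])]
240 [([-8, -12, -14], [30, 32, 29]), ([1, -13, -17], [37, 37, 34]), ([9, -11, -11], [22, 15, 19])]
248 [([-7, -12, -24], [24, 21, 22]), ([1, -10, -20], [27, 33, 29]), ([9, -12, -23], [6, 7, 4])]
256 [([-7, -12, -32], [23, 24, 19]), ([1, -6, -19], [25, 25, 22]), ([8, -11, -32], [18, 15, 13
[... 607 characters left out ...]
-31, -107], [50, 52, 50]), ([1, -31, -107], [55, 55, 54]), ([5, -31, -107], [46, 47, 56])]
320 [([-3, -29, -107], [48, 52, 49]), ([1, -30, -108], [56, 54, 53]), ([5, -30, -108], [47, 53, 59])]
328 [([-3, -27, -107], [44, 47, 37]), ([1, -26, -106], [52, 46, 41]), ([5, -26, -106], [54, 49, 39])]
336 [([-4, -9, -86], [33, 30, 8]), ([1, 226, 235], [98, 62, 39]), ([5, -25, -107], [73, 57, 31])]
344 [([-4, -7, -86], [10, 7, 8]), ([1, 240, 236], [91, 56, 28]), ([6, -11, -92], [0, 0, 0])]
352 [([-4, -4, -87], [11, 11, 10]), ([1, 253, 236], [115, 71, 45]), ([6, -9, -93], [5, 13, 10])][ WARN:0@1.599] global loadsave.cpp:1063 imwrite_ Unsupported depth image for selected encoder is fallbacked to CV_8U.
```

View pics/w3.png

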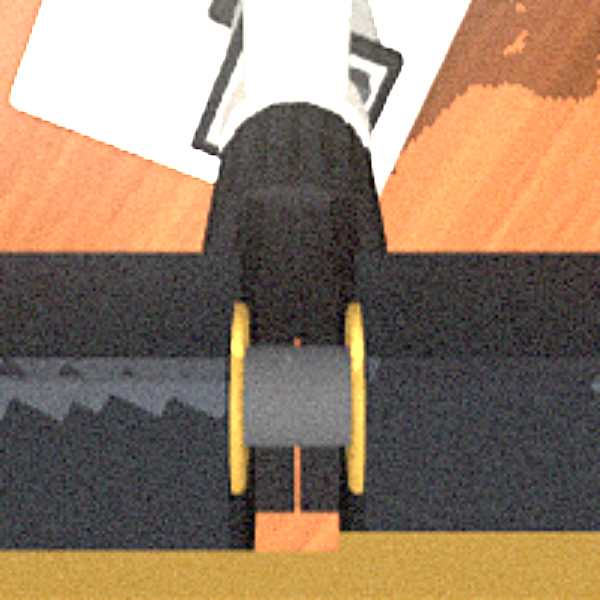

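View pics/s3.png

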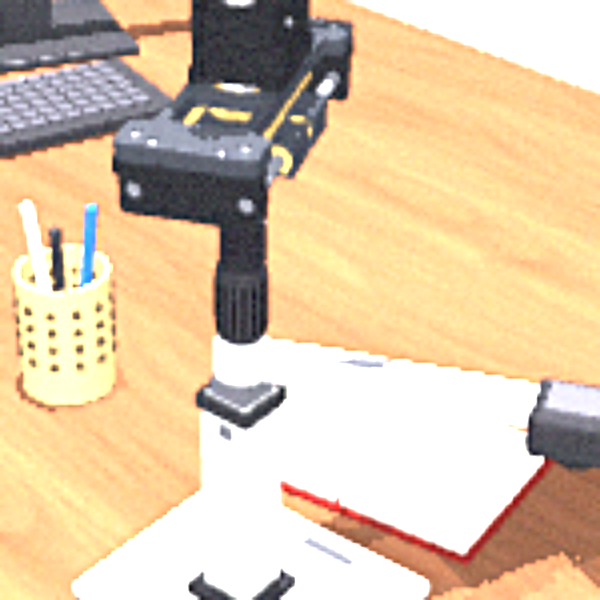

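```bash
python3 - <<'E'
from h import *
s=read_state();p,d=capture('wrist');T,W=wristpts(d,s);T=T*1000
for z in range(-60,30,6):
    m=(d>0)&(T[...,2]>=z)&(T[...,2]<z+6)&(abs(T[...,0])<60)&(abs(T[...,1])<60)
    if m.sum()>0: print(z,m.sum(),'x',np.round(np.percentile(T[m][:,0],[0,5,25,50,75,95,100])),'y',np.round(np.percentile(T[m][:,1],[0,5,50,95,100])))
print(s['opening'],s['force'],s['position'])
for v in (240,256,264,272): print(v,[(u,T[v,u].round().astype(int).tolist()) for u in range(240,318,5)])
E
```

```text
-60 240 x [-6. -5. -3.  1.  4.  6.  7.] y [-12. -12. -10. -10.  -9.]
-54 223 x [-7. -6. -3. -0.  5.  7.  8.] y [-12. -12. -10. -10.  -9.]
-48 274 x [-7. -7. -3.  1.  5.  7.  8.] y [-12. -12. -10.  -8.  -5.]
-42 241 x [-8. -7. -4.  0.  5.  8. 10.] y [-12. -12. -10. -10.   5.]
-36 297 x [-9. -7. -3.  1.  4.  8. 10.] y [-12. -12. -10.   1.   5.]
-30 211 x [-8. -8. -4.  1.  5.  9. 10.] y [-12. -12. -11. -10.  -9.]
-24 449 x [-13. -12.  -6.  -0.   5.  12.  14.] y [-14. -13. -10.  -3.  -2.]
-18 373 x [-15. -13.  -7.   0.   7.  14.  16.] y [-15. -14. -12.  -3.   1.]
-12 276 x [-15. -14.  -7.   0.   8.  14.  16.] y [-15. -15. -12.  -1.   1.]
-6 210 x [-15. -13.  -7.   0.   8.  14.  16.] y [-15. -15. -12.  -6.  -0.]
0 189 x [-14. -13.  -7.   0.   7.  13.  14.] y [-15. -15. -12.  -6.  -5.]
6 174 x [-15. -13.  -6.  -0.   7.  14.  16.] y [-15. -15. -13.  -6.  -0.]
12 159 x [-14. -13.  -7.   0.   7.  13.  15.] y [-15. -15. -12.  -6.  -5.]
18 101 x [-14. -13.  -7.  -1.   5.  13.  14.] y [-15. -14. -13.  -6.  -5.]
24 26 x [-15. -14.  -4.   1.   7.  13.  16.] y [-15. -14. -11.  -4.  -1.]
0.007483696
[... 857 characters left out ...]
8, -38, -95]), (250, [-7, -38, -96]), (255, [-5, -38, -96]), (260, [-7, -11, -40]), (265, [-5, -12, -41]), (270, [-3, -10, -37]), (275, [-1, -10, -37]), (280, [1, -10, -37]), (285, [3, -11, -38]), (290, [6, -11, -38]), (295, [8, -12, -40]), (300, [6, -38, -95]), (305, [7, -39, -97]), (310, [9, -38, -95]), (315, [10, -38, -95])]
272 [(240, [-9, -39, -101]), (245, [-8, -38, -100]), (250, [-6, -38, -101]), (255, [-5, -38, -100]), (260, [-7, -12, -47]), (265, [-5, -11, -46]), (270, [-3, -10, -45]), (275, [-1, -10, -44]), (280, [1, -10, -45]), (285, [3, -10, -45]), (290, [5, -10, -45]), (295, [7, -12, -48]), (300, [6, -39, -101]), (305, [7, -38, -99]), (310, [9, -38, -99]), (315, [10, -38, -99])]
```

The fingers shut to 0 above the knob, not around it. Both pictures show the fingers (tool x within ±8 mm) ending at about tool z = -20 mm, on top of the knob. I'll back up and measure where the fingertips really are.

```bash
python3 -m jog '0 0 -0.03 0 0 0 0.3;0 0 -0.06 0 0 0 0.6;0 0 -0.06 0 0 0 0.6;0 0 -0.06 0 0 0 0.6'; python3 - <<'E'
from h import *
s=read_state();p,d=save('wrist','w4.png');T,W=wristpts(d,s);T=T*1000
m=(d>0)&(T[...,2]<60)
for z in range(-80,70,8):
    m=(d>0)&(T[...,2]>=z)&(T[...,2]<z+8)&(abs(T[...,0])<70)&(abs(T[...,1])<40)
    if m.sum()>0: print(z,m.sum(),'x',np.round(np.percentile(T[m][:,0],[0,25,50,75,100])),'y',np.round(np.percentile(T[m][:,1],[0,5,50,95,100])))
print(s['position'],s['opening'])
p,d=save('scene','s4.png')
c=camera_info('scene');f=210/np.tan(np.radians(c['vfov']/2));v,u=np.indices(d.shape)
X=np.stack([(u-c['cx'])/f*d,(v-c['cy'])/f*d,d],-1);W=(X-np.array(c['t']))@np.array(c['R'])
L=(W-s['position'])@np.array(s['tcp_rot'])*1000
for z in range(-80,70,8):
    m=(d>0)&(L[...,2]>=z)&(L[...,2]<z+8)&(abs(L[...,0])<70)&(abs(L[...,1])<40)
    if m.sum()>0: print('S',z,m.sum(),'x',np.round(np.percentile(L[m][:,0],[0,25,50,75,100])),'y',np.round(np.percentile(L[m][:,1],[0,5,50,95,100])))
q=cv2.resize(p[80:280,170:370],None,fx=3,fy=3)
cv2.imwrite('pics/s5.png',np.clip(q[:,:,::-1].astype(float)*1.7,0,255).astype(np.uint8))
E
```

```text
time_s: 6.18
position: [0.5904, -0.015, 0.2934]
tcp_rot: [[0.865, 0.503, -0.002], [0.503, -0.865, 0.0], [-0.001, -0.001, -1.0]]
force: [-0.3, -0.2, -0.4]
opening: 0.372
-80 303 x [-21. -20.  21.  22.  22.] y [-7. -5.  2.  9. 11.]
-72 774 x [-27. -19. -16.  20.  28.] y [-13. -12.   4.   9.  11.]
-64 713 x [-28. -22. -16.  23.  30.] y [-12. -12. -11.  -8.   9.]
-56 552 x [-28. -21.  18.  22.  28.] y [-12. -12. -11.  -9.  -2.]
-48 607 x [-26. -19. -16.  20.  27.] y [-12. -12. -10.  -1.   2.]
-40 457 x [-25. -18.  17.  20.  26.] y [-12. -12. -10.   3.   6.]
-32 419 x [-25. -18.  17.  20.  26.] y [-12. -12. -10.   5.   9.]
-24 217 x [-25. -18. -16.  19.  26.] y [-12. -12. -10.   6.   9.]
32 771 x [-13.  -4.   1.   6.  14.] y [-13. -10.   1.  11.  14.]
40 849 x [-14.  -6.   0.   7.  16.] y [-14. -13.  -3.  12.  15.]
48 148 x [-15.  -7.   0.   8.  16.] y [-15. -14. -12.  -0.   1.]
56 128 x [-14.  -7.   0.   7.  16.] y [-15. -14. -12.  -5.   0.]
64 110 x [-14.  -5.   2.   8.  15.] y [-15. -15. -12.  -6.  -4.]
[ 0.59039708 -0.01504644  0.29341306] 0.37226470347271867
S -64 41 x [-25.  30.  31.  32.  34.] y [-12. -12.  -4.   8.  10.]
S -56 45 x [-27.  26.  29.  30.  33.] y [-13. -12.  -5.   7.   8.]
S -48 48 x [-27. -18.  28.  29.  30.] y [-13. -12.  -7.   8.   9.]
S -40 61 x [-27. -18.  26.  27.  30.] y [-12. -12.  -4.   8.  10.]
S -32 62 x [-28. -18.  26.  27.  30.] y [-13. -12.  -6.   8.  10.]
S -24 31 x [-26. -18.  25.  27.  29.] y [-12. -12.  -4.  10.  10.]
S 32 43 x [-11.  -4.   2.   6.  14.] y [-10.  -9.   2.  12.  13.]
S 40 62 x [-13.   7.  11.  13.  17.] y [-14. -14.  -3.  11.  15.]
S 48 37 x [ 1. 10. 14. 15. 17.] y [-14. -14.  -4.  11.  11.]
S 56 40 x [-1. 11. 13. 15. 19.] y [-14. -13.  -4.  11.  11.]
S 64 38 x [-1. 10. 13. 14. 18.] y [-14. -13.  -4.  11.  12.]
```

View pics/s5.png

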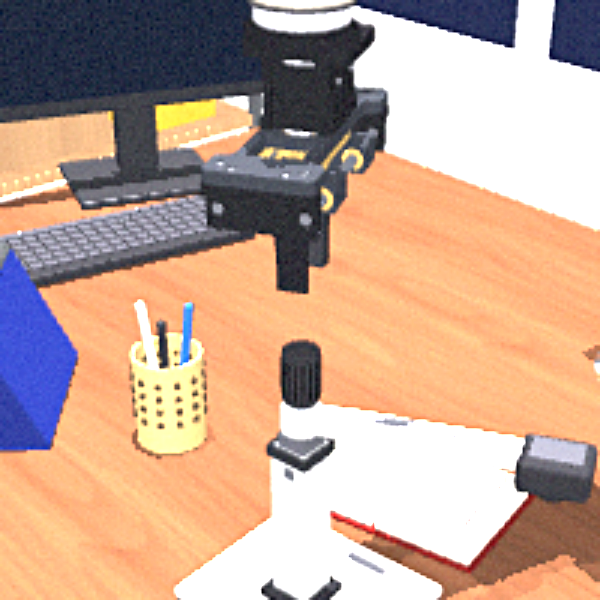

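View pics/w4.png

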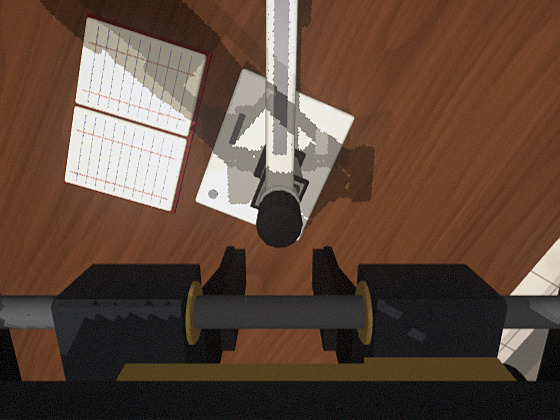

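Scene and wrist agree: the fingertips end about 39 mm short of the reported geometry (tool z ≈ -20 mm instead of +19 mm). I'll allow for this and descend until the reported z is 0.196.

```bash
python3 -m jog '0 0 0 0 0 0 0.65;0 0 0.03 0 0 0 0.65;0 0 0.06 0 0 0 0.65;0 0 0.085 0 0 0 0.65;0 0 0.097 0 0 0 0.65;0 0 0.097 0 0 0 0.65'; python3 - <<'E'
from h import *
s=read_state();p,d=save('wrist','w5.png');T,W=wristpts(d,s);T=T*1000
print(s['position'],s['force'],s['opening'])
for z in range(-60,30,8):
    m=(d>0)&(T[...,2]>=z)&(T[...,2]<z+8)&(abs(T[...,0])<70)&(abs(T[...,1])<40)
    if m.sum()>0: print(z,m.sum(),'x',np.round(np.percentile(T[m][:,0],[0,25,50,75,100])),'y',np.round(np.percentile(T[m][:,1],[0,5,50,95,100])))
E
```

```text
time_s: 7.02
position: [0.5906, -0.0151, 0.1964]
tcp_rot: [[0.865, 0.503, -0.002], [0.503, -0.865, 0.0], [-0.002, -0.001, -1.0]]
force: [0.0, -0.0, 0.3]
opening: 0.646
[ 0.59059673 -0.01508119  0.19643049] [ 0.00061333 -0.02168402  0.3153056 ] 0.6457940418933654
-60 2354 x [-41.  -7.   0.   7.  41.] y [-15. -13. -10.  12.  15.]
-52 1359 x [-38. -15.   1.  15.  40.] y [-15. -14. -11.  -4.   0.]
-44 1106 x [-37. -28.   1.  29.  38.] y [-15. -14. -11.  -0.   5.]
-36 989 x [-36. -28.   1.  29.  38.] y [-15. -14. -10.   3.   9.]
-28 881 x [-37. -28.   1.  29.  38.] y [-15. -14. -10.   5.   9.]
-20 229 x [-33.  -7.   0.   8.  34.] y [-15. -14. -12.  -6.   6.]
-12 2421 x [-16.  -5.   1.   6.  17.] y [-40. -38. -23.  -7.   3.]
-4 330 x [-15. -10.  -2.  11.  17.] y [-40. -38. -22.  -6.  -3.]
4 52 x [-15. -13.   1.  14.  17.] y [-10. -10.  -8.  -3.  -2.]
12 47 x [-15.  15.  15.  17.  18.] y [-10.  -9.  -7.  -4.  -3.]
20 345 x [-25. -18.  14.  20.  26.] y [-20. -14.  -6.  11.  13.]
28 467 x [-25. -17.  14.  19.  26.] y [-19. -14.  -6.  10.  14.]
```

View pics/w5.png

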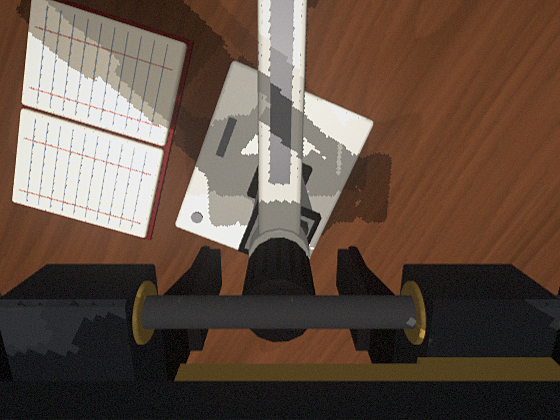

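Now the knob (280,285) sits between the fingers, centred to within 1 mm. Closing.

```bash
python3 -m jog '0 0 0 0 0 0 0.4;0 0 0 0 0 0 0.3;0 0 0 0 0 0 0;0 0 0 0 0 0 0'
```

```text
time_s: 7.58
position: [0.5908, -0.0155, 0.1978]
tcp_rot: [[0.864, 0.503, -0.0], [0.503, -0.864, -0.001], [-0.001, 0.0, -1.0]]
force: [-1.1, 0.6, 1.8]
opening: 0.341
```

Gripped (0.341 → 30 mm). Lifting gently.

```bash
python3 -m jog '0 0 -0.005 0 0 0 0;0 0 -0.015 0 0 0 0;0 0 -0.025 0 0 0 0;0 0 -0.035 0 0 0 0;0 0 -0.045 0 0 0 0'; python3 -m jog '0 0 -0.01 0 0 0 0;0 0 -0.02 0 0 0 0;0 0 -0.03 0 0 0 0;0 0 -0.036 0 0 0 0;0 0 -0.036 0 0 0 0'
```

```text
time_s: 8.2
position: [0.5908, -0.0154, 0.2429]
tcp_rot: [[0.864, 0.503, -0.001], [0.503, -0.864, -0.001], [-0.001, 0.0, -1.0]]
force: [1.5, -2.9, -11.2]
opening: 0.336
time_s: 8.82
position: [0.5908, -0.0154, 0.2797]
tcp_rot: [[0.864, 0.503, 0.0], [0.503, -0.864, -0.001], [-0.0, 0.001, -1.0]]
force: [-2.8, -4.4, -3.1]
opening: 0.333
```

```bash
python3 -m jog '0 0 -0.003 0 0 0 0;0 0 -0.006 0 0 0 0;0 0 -0.0085 0 0 0 0;0 0 -0.0085 0 0 0 0'; python3 - <<'E'
from h import *
print(read_state()['force'])
p,d=save('scene','s6.png')
q=cv2.resize(p[100:320,200:400],None,fx=3,fy=3)[:600];cv2.imwrite('pics/s7.png',q[:,:,::-1])
print(spot_in('button_tip','scene'))
E
```

```text
time_s: 9.32
position: [0.5908, -0.0154, 0.2869]
tcp_rot: [[0.865, 0.503, -0.001], [0.503, -0.865, -0.0], [-0.001, -0.0, -1.0]]
force: [-1.0, -5.3, -8.5]
opening: 0.334
[-1.03360071 -5.26924667 -8.50240514]
[]
```

View pics/s7.png

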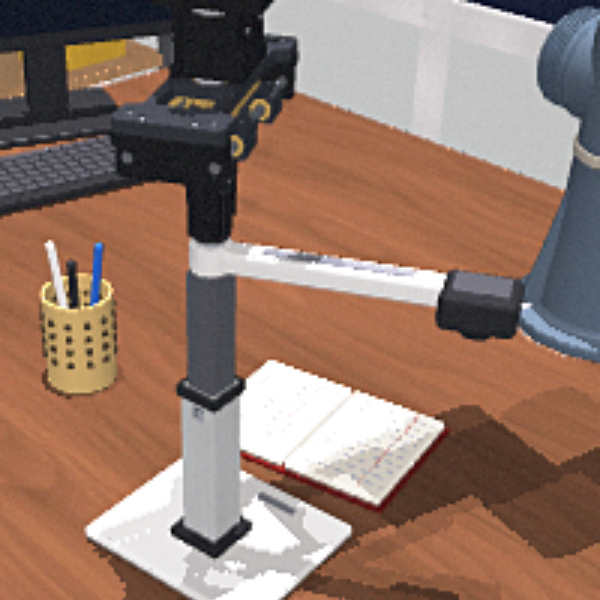

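The column has drawn out and the button is just showing in the hole at (197,412). About 1 mm to go; small steps.

```bash
python3 -m jog '0 0 -0.0008 0 0 0 0;0 0 -0.0015 0 0 0 0;0 0 -0.0015 0 0 0 0'; python3 - <<'E'
from h import *
p,d=save('scene','s8.png')
q=cv2.resize(p[210:300,240:300],None,fx=8,fy=8,interpolation=cv2.INTER_CUBIC)[:600];cv2.imwrite('pics/s9.png',q[:,:,::-1])
print(spot_in('button_tip','scene'))
E
```

```text
time_s: 9.8
position: [0.5908, -0.0154, 0.2886]
tcp_rot: [[0.865, 0.503, -0.001], [0.503, -0.865, -0.0], [-0.001, 0.0, -1.0]]
force: [-1.2, -4.2, -7.1]
opening: 0.335
[{'centre': [0.5653, 0.0406, 0.2856], 'score': 0.65}]
```

View pics/s9.png

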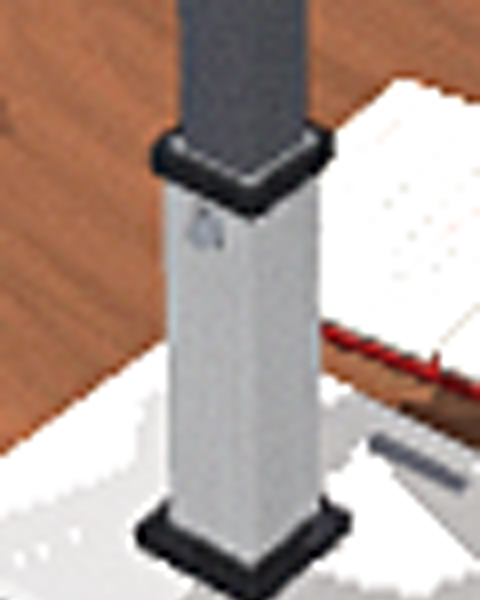

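The button now looks out of the hole at (205,228). I test this by easing down 2 mm and watching whether the load leaves the gripper.

```bash
python3 -m jog '0 0 0.001 0 0 0 0;0 0 0.002 0 0 0 0;0 0 0.002 0 0 0 0;0 0 0.002 0 0 0 0'; python3 - <<'E'
from h import *
for i in range(3):capture('scene'); print(np.round(read_state()['force'],1))
E
```

```text
time_s: 10.4
position: [0.5908, -0.0154, 0.2877]
tcp_rot: [[0.864, 0.503, 0.0], [0.503, -0.864, -0.001], [-0.0, 0.001, -1.0]]
force: [-2.5, -4.2, -3.1]
opening: 0.336
[-2.5 -4.4 -2.3]
[-2.6 -4.5 -2.6]
[-2.6 -4.  -3.3]
```

```bash
python3 -m jog '0 0 0.0015 0 0 0 0;0 0 0.0015 0 0 0 0;0 0 0.0015 0 0 0 0'
```

```text
time_s: 10.92
position: [0.5909, -0.0154, 0.2875]
tcp_rot: [[0.864, 0.503, 0.001], [0.503, -0.864, -0.001], [0.0, 0.001, -1.0]]
force: [-4.9, -4.5, 1.9]
opening: 0.341
```

It stopped at 0.2875 with the force turning upward, so the lock carries it. Unload, release and clear upward.

```bash
python3 -m jog '0 0 -0.001 0 0 0 0;0 0 -0.001 0 0 0 0.5;0 0 -0.001 0 0 0 0.65;0 0 -0.001 0 0 0 0.65;0 0 -0.03 0 0 0 0.65;0 0 -0.06 0 0 0 0.65;0 0 -0.08 0 0 0 0.65;0 0 -0.08 0 0 0 0.65'; python3 - <<'E'
from h import *
s=read_state();p,d=save('wrist','w10.png');T,W=wristpts(d,s)
def rect(P,l):
    r=cv2.minAreaRect((P[:,:2]*1000).astype(np.float32)); print(l,len(P),np.round(r[0],1),np.round(r[1],1),round(r[2],1),'z',np.round(np.percentile(P[:,2],[5,50,95]),3))
ok=(d>0)&(np.abs(W[...,0]-.55)<.2)&(T[...,2]>-.01)
m=ok&(W[...,2]>.335)&(W[...,2]<.36);rect(W[m],'knob')
m=ok&(W[...,2]>.283)&(W[...,2]<.3)&(np.hypot(W[...,0]-.591,W[...,1]+.015)>.03);rect(W[m],'bar')
m=(d>0)&(W[...,2]<.03)&(W[...,2]>.008)&(W[...,0]<.55)&(W[...,1]<.05)&(W[...,0]>.3)&(W[...,1]>-.2)
for r in silhouettes('register_middle','wrist')[:1]: rect(W[r['region']&(d>0)],'reg')
for r in silhouettes('stand','wrist')[:1]: rect(W[r['region']&(d>0)&(W[...,2]<.03)],'stand')
print(s['position'],s['time_s'])
p,d=save('scene','s10.png');print([(r['centre'],r['score']) for r in spot_in('knob','scene')],spot_in('button_tip','scene'))
E
```

```text
time_s: 11.92
position: [0.5924, -0.0149, 0.367]
tcp_rot: [[0.864, 0.503, 0.005], [0.503, -0.864, -0.0], [0.004, 0.003, -1.0]]
force: [0.2, -0.4, 0.9]
opening: 0.649
knob 1876 [590.9 -14.7] [29.6 30.1] 79.6 z [0.337 0.343 0.344]
bar 5551 [550.2  57.5] [ 22.  110.2] 29.4 z [0.29  0.292 0.293]
reg 9104 [592.5 -33.5] [ 78.2 309.7] 32.5 z [0.289 0.292 0.344]
stand 7643 [583.9 -26.5] [165.9 311.3] 14.2 z [0.012 0.014 0.015]
[ 0.59240936 -0.01487708  0.36699019] 11.925
[([0.5767, 0.0194, 0.2847], 0.98)] []
```

View pics/w10.png

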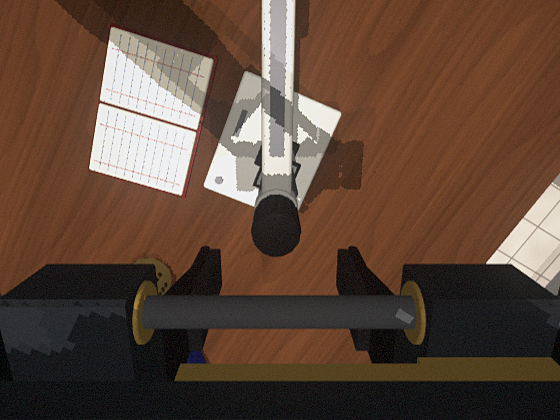

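View pics/s10.png

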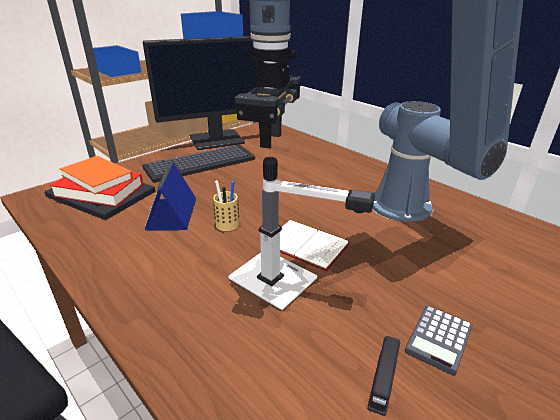

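The column stays up with nothing holding it: knob top at z 0.344 and axis unmoved at (0.591,-0.015). Next, the register middle from the wrist picture (fold from about (101,103) to (200,130)).

```bash
python3 - <<'E'
from h import *
p,d=capture('wrist');s=read_state();T,W=wristpts(d,s)
hsv=cv2.cvtColor(p,cv2.COLOR_RGB2HSV)
# pages: points 7..25mm high left of the base
m=(d>0)&(W[...,2]>.006)&(W[...,2]<.03)&(hsv[...,1]<70)
n,l,st,ce=cv2.connectedComponentsWithStats(m.astype(np.uint8))
b=np.zeros(d.shape,np.uint8);b[20:200,85:208]=1
for c in [(113,27),(213,55),(186,196),(90,166),(101,103),(200,130),(151,117)]: print(c,np.round(W[c[1],c[0]],4))
mm=(d>0)&(W[...,2]>.006)&(W[...,2]<.03)
n,l,st,ce=cv2.connectedComponentsWithStats(cv2.erode(mm.astype(np.uint8),np.ones((3,3))))
k=l[117,151];print(st[k]);P=W[l==k];r=cv2.minAreaRect((P[:,:2]*1000).astype(np.float32));print(r)
C=np.array(r[0])/1000;A=np.array([.591,-.0147]);print(C,np.degrees(np.arctan2(*(C-A)[::-1])),np.hypot(*(C-A)))
E
```

```text
(113, 27) [0.3106 0.0204 0.0029]
(213, 55) [4.434e-01 5.710e-02 2.000e-04]
(186, 196) [ 0.5003 -0.1431  0.0042]
(90, 166) [ 0.3534 -0.1755 -0.0004]
(101, 103) [ 0.3342 -0.0804  0.0028]
(200, 130) [ 0.4743 -0.0429  0.0046]
(151, 117) [ 0.4048 -0.0619  0.0047]
[     0      0    560    420 215182]
((990.9537353515625, 48.77642822265625), (1622.9755859375, 681.332763671875), 17.2247314453125)
[0.99095374 0.04877643] 9.018163787643504 0.4049595626251759
```

Register middle ≈ (0.405,-0.063), so the arm target is 194.5° in world, from 119.7° now: +74.8°. I go out along the bar 125 mm and straddle it.

```bash
python3 -m jog '0 -0.06 0 0 0 0 0.55;0 -0.115 0 0 0 0 0.55;0 -0.125 0 0 0 0 0.55;0 -0.125 0 0 0 0 0.55;0 -0.125 0.04 0 0 0 0.55'; python3 - <<'E'
from h import *
s=read_state();p,d=save('wrist','w11.png');T,W=wristpts(d,s)
m=(d>0)&(W[...,2]>.283)&(W[...,2]<.3)&(abs(T[...,1])<.03)&(T[...,2]>-.01)
r=cv2.minAreaRect((T[m][:,:2]*1000).astype(np.float32));print(r);print(np.round(s['position'],4),s['time_s'])
E
```

```text
time_s: 12.9
position: [0.532, 0.0918, 0.3273]
tcp_rot: [[0.865, 0.502, 0.01], [0.502, -0.865, -0.001], [0.008, 0.006, -1.0]]
force: [0.6, -0.1, -1.4]
opening: 0.552
((-1.1706171035766602, -0.054065704345703125), (21.742366790771484, 60.18824005126953), 0.9977656602859497)
[0.532  0.0918 0.3273] 12.9
```

View pics/w11.png

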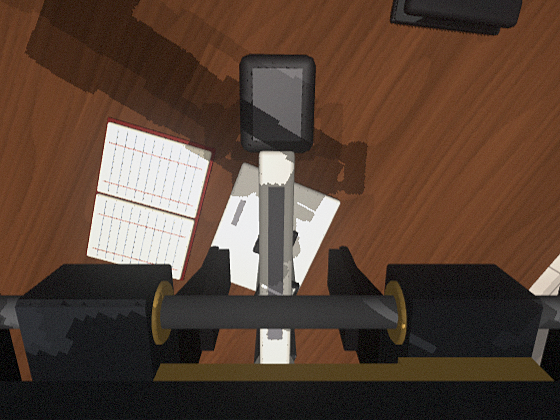

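The bar runs through (277,250), centred between the fingers to 1 mm. Down, then narrow to about 27 mm.

```bash
python3 -m jog '-0.001 0 0.03 0 0 0 0.5;-0.001 0 0.055 0 0 0 0.45;-0.001 0 0.069 0 0 0 0.4;-0.001 0 0.069 0 0 0 0.36;-0.001 0 0.069 0 0 0 0.33'; python3 - <<'E'
from h import *
s=read_state();R=np.array(s['tcp_rot'])
print(np.round(s['position'],4),s['opening'],s['force'])
A=np.array([.591,-.0147]);v=np.array(s['position'])[:2]-A;r=np.hypot(*v);a=np.degrees(np.arctan2(v[1],v[0]));print('r',r,'ang',a,'yaw',np.degrees(np.arctan2(R[1,0],R[0,0])))
for k in range(1,10):
    t=min(9*k,74.8); q=np.radians(a+t); d=A+r*np.array([np.cos(q),np.sin(q)])-np.array(s['position'])[:2]
    print(np.round(R.T@np.array([*d,0]),4)[:2],-t)
E
```

```text
time_s: 13.58
position: [0.5284, 0.0921, 0.2568]
tcp_rot: [[0.865, 0.502, 0.002], [0.502, -0.865, -0.0], [0.002, 0.001, -1.0]]
force: [-0.2, -0.4, 0.9]
opening: 0.345
[0.5284 0.0921 0.2568] 0.3447004593758525 [-0.15997475 -0.44203411  0.94474695]
r 0.12374467814346352 ang 120.36606487808973 yaw 30.14923225052479
[-0.0194  0.0016] -9
[-0.0382  0.0062] -18
[-0.0561  0.0137] -27
[-0.0726  0.0239] -36
[-0.0874  0.0366] -45
[-0.0999  0.0514] -54
[-0.11   0.068] -63
[-0.1174  0.086 ] -72
[-0.1191  0.0918] -74.8
```

```bash
python3 -m jog '-0.0194 0.0016 0 0 0 -9 0.33;-0.0382 0.0062 0 0 0 -18 0.33;-0.0561 0.0137 0 0 0 -27 0.33;-0.0726 0.0239 0 0 0 -36 0.33;-0.0874 0.0366 0 0 0 -45 0.33;-0.0999 0.0514 0 0 0 -54 0.33;-0.108 0.064 0 0 0 -61 0.33;-0.108 0.064 0 0 0 -61 0.33'; python3 - <<'E'
from h import *
s=read_state();R=np.array(s['tcp_rot']);print(s['force'],s['opening'],s['position'],s['time_s'])
p,d=save('wrist','w12.png');T,W=wristpts(d,s)
A=np.array([.591,-.0147]);v=np.array(s['position'])[:2]-A;r=np.hypot(*v);a=np.degrees(np.arctan2(v[1],v[0]));print('r',r,'ang',a,'yaw',np.degrees(np.arctan2(R[1,0],R[0,0])))
m=(d>0)&(W[...,2]>.285)&(W[...,2]<.297)&(abs(T[...,0])<.014)&(T[...,1]<-.02)&(T[...,1]>-.06)
P=W[m];print(len(P));
if len(P)>10:
    c=P.mean(0)[:2]-A;print('bar ang',np.degrees(np.arctan2(c[1],c[0])),cv2.minAreaRect((P[:,:2]*1000).astype(np.float32)))
p,d=save('scene','s12.png')
E
```

```text
time_s: 14.58
position: [0.4671, -0.0181, 0.257]
tcp_rot: [[-0.017, 1.0, 0.003], [1.0, 0.017, -0.001], [-0.001, 0.003, -1.0]]
force: [0.1, 0.0, 0.3]
opening: 0.331
[0.14745534 0.03832187 0.28595821] 0.3309732635516424 [ 0.46713135 -0.01812544  0.25703073] 14.575
r 0.12391600578648469 ang -178.41595908812798 yaw 90.99499973123329
5239
bar ang -178.66838547769498 ((427.0141296386719, -18.81887435913086), (39.957183837890625, 27.95775032043457), 0.8975116014480591)
```

View pics/w12.png

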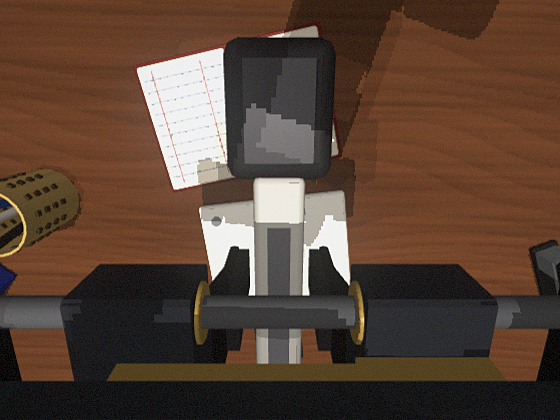

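View pics/s12.png

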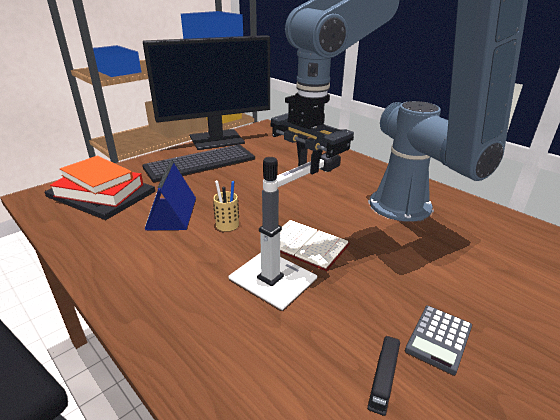

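The arm swung along and sits at about 181.5°, with the head over the register's right page. I go about 14° more, slowly.

```bash
python3 -m jog '-0.0097 0.0004 0 0 0 -4.5 0.33;-0.0193 0.0015 0 0 0 -9 0.33;-0.0258 0.0027 0 0 0 -12 0.33;-0.03 0.0037 0 0 0 -14 0.33;-0.03 0.0037 0 0 0 -14 0.33'; cat > bar.py <<'E'
from h import *
import sys
s=read_state();R=np.array(s['tcp_rot']);print(s['force'],s['time_s'])
p,d=save('wrist',sys.argv[1]);T,W=wristpts(d,s)
A=np.array([.591,-.0147]);v=np.array(s['position'])[:2]-A;print('tool ang',np.degrees(np.arctan2(v[1],v[0]))%360)
m=(d>0)&(W[...,2]>.289)&(W[...,2]<.297)&(abs(T[...,0])<.03)&(T[...,1]<-.0)&(T[...,1]>-.033)
n,l,st,ce=cv2.connectedComponentsWithStats(m.astype(np.uint8));k=1+np.argmax(st[1:,4]);P=W[l==k];Q=T[l==k]*1000
print(len(P),np.percentile(Q[:,0],[2,50,98]),np.median(Q[:,1]));
c=P.mean(0)[:2]-A;print('bar ang',np.degrees(np.arctan2(c[1],c[0]))%360,cv2.minAreaRect((P[:,:2]*1000).astype(np.float32)))
E
python3 bar.py w13.png
```

```text
time_s: 15.3
position: [0.4708, -0.0467, 0.2561]
tcp_rot: [[-0.261, 0.965, 0.001], [0.965, 0.261, -0.0], [-0.0, 0.001, -1.0]]
force: [-0.1, 0.8, 0.3]
opening: 0.333
[-0.05139854  0.80021188  0.3405016 ] 15.3
tool ang 194.92685777325323
3428 [-6.50043085  3.65037053 14.09015486] -17.322809678965108
bar ang 193.4354977850859 ((453.8270568847656, -47.40788269042969), (33.6156005859375, 21.81647300720215), 12.843331336975098)
```

View pics/w13.png

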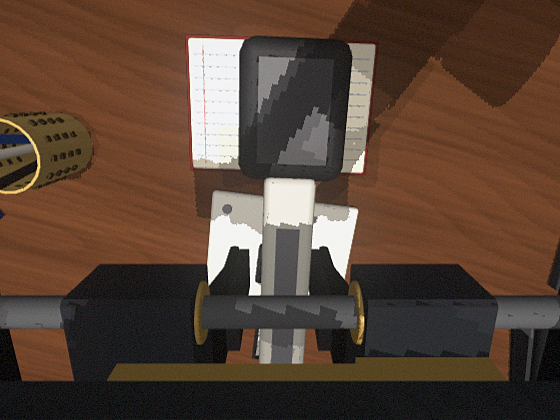

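Bar at about 193.3°, pushed by the trailing finger. About 1.2° more, then back off and lift.

```bash
python3 -m jog '-0.0013 0 0 0 0 -0.6 0.33;-0.0026 0 0 0 0 -1.2 0.33;-0.0026 0 0 0 0 -1.2 0.33'; python3 bar.py w14.png
```

```text
time_s: 15.72
position: [0.4713, -0.0496, 0.2559]
tcp_rot: [[-0.282, 0.959, 0.0], [0.959, 0.282, 0.0], [-0.0, 0.0, -1.0]]
force: [0.2, 0.4, -0.2]
opening: 0.327
[ 0.17157712  0.40303671 -0.1821095 ] 15.725
tool ang 196.25695645891057
3632 [-6.27956703  4.53742121 19.66753205] -16.318944438867
bar ang 194.31997020459318 ((453.1052551269531, -46.25250244140625), (33.057220458984375, 30.674713134765625), 15.815754890441895)
```

```bash
python3 -m jog '0.002 0 0 0 0 0 0.45;0.002 0 0 0 0 0 0.6;0.002 0 0 0 0 0 0.6;0.002 0 -0.04 0 0 0 0.6;0.002 0 -0.09 0 0 0 0.6;0.002 0 -0.11 0 0 0 0.6;0.06 0 -0.11 0 0 0 0.6;0.12 0 -0.11 0 0 0 0.6'; python3 -m jog '0.06 0 0 0 0 0 0.6;0.12 0 0 0 0 0 0.6;0.18 0 0 0 0 0 0.6;0.2 0 0 0 0 0 0.6;0.2 0 0 0 0 0 0.6'
python3 - <<'E'
from h import *
def pts(n,m,d):
    v,u=np.nonzero(m&(d>0)); c=camera_info(n); f=210/np.tan(np.radians(c['vfov']/2)); D=d[v,u]
    X=np.stack([(u-c['cx'])/f*D,(v-c['cy'])/f*D,D],1); return (X-np.array(c['t']))@np.array(c['R'])
def rect(P,l):
    if len(P)<4: print(l,len(P));return
    r=cv2.minAreaRect((P[:,:2]*1000).astype(np.float32)); print(l,len(P),np.round(r[0],1),np.round(r[1],1),round(r[2],1),'z',np.round(np.percentile(P[:,2],[5,50,95]),3))
for n in('top','scene'):
    p,d=save(n,n+'20.png');W=pts(n,np.ones(d.shape,bool),d)
    m=(W[:,0]>.35)&(W[:,0]<.63)&(W[:,1]>-.15)&(W[:,1]<.05)
    Q=W[m];rect(Q[(Q[:,2]>.32)&(Q[:,2]<.36)],n+' knob')
    rect(Q[(Q[:,2]>.265)&(Q[:,2]<.31)],n+' arm')
    h=(Q[:,2]>.262)&(Q[:,2]<.31)&(Q[:,0]<.425);rect(Q[h],n+' head')
    z=(W[:,2]>.284)&(W[:,2]<.298)&(W[:,0]>.44)&(W[:,0]<.56)&(abs(W[:,1]+.04)<.06);rect(W[z],n+' bar')
    for r in silhouettes('register_middle',n)[:1]:
        P=pts(n,r['region'],d);rect(P[P[:,2]<.04],n+' reg')
    q=cv2.resize(p[130:290,190:350] if n=='top' else p[140:330,200:390],None,fx=3.5,fy=3.5,interpolation=cv2.INTER_CUBIC)[:600];cv2.imwrite('pics/z20%s.png'%n,q[:,:,::-1])
E
```

```text
time_s: 16.77
position: [0.4374, 0.0661, 0.3662]
tcp_rot: [[-0.279, 0.96, 0.001], [0.96, 0.279, 0.0], [-0.0, 0.001, -1.0]]
force: [0.5, 0.2, 0.3]
opening: 0.603
time_s: 17.4
position: [0.3804, 0.2584, 0.3658]
tcp_rot: [[-0.285, 0.958, -0.0], [0.958, 0.285, -0.0], [-0.0, -0.0, -1.0]]
force: [0.4, -0.8, -0.6]
opening: 0.602
top knob 102 [590.4 -18. ] [27.7 29.4] 85.4 z [0.333 0.342 0.347]
top arm 765 [480.2 -44.3] [224.2  43.7] 14.3 z [0.285 0.291 0.297]
top head 300 [398.8 -65.1] [56.1 43.8] 14.3 z [0.284 0.291 0.297]
top bar 328 [500.4 -39.6] [125.8  21.8] 14.0 z [0.286 0.291 0.296]
top reg 2476 [405.2 -64.1] [150.8 213.6] 12.9 z [0.001 0.011 0.019]
scene knob 204 [591.6 -12.9] [30.1 27.2] 6.9 z [0.322 0.336 0.344]
scene arm 951 [489.9 -42.4] [244.9  45. ] 12.2 z [0.269 0.29  0.302]
scene head 253 [399.2 -61.6] [58.  43.1] 14.7 z [0.267 0.289 0.294]
scene bar 264 [500.4 -37. ] [125.6  22.6] 14.5 z [0.286 0.292 0.293]
scene reg 2146 [399.7 -60.3] [170.7 208.2] 13.7 z [0.003 0.013 0.015]
```

View pics/z20top.png

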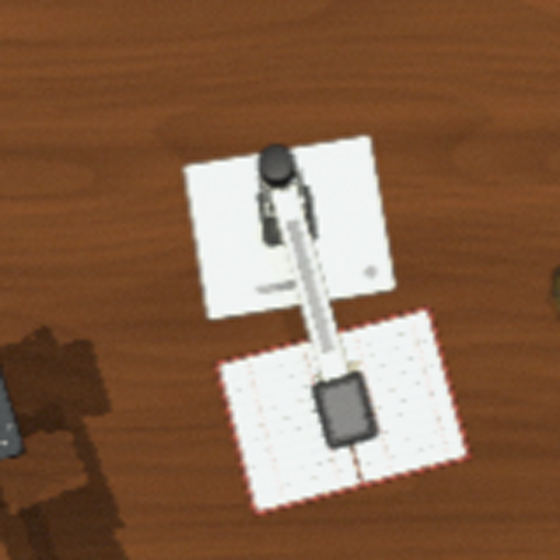

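View pics/z20scene.png

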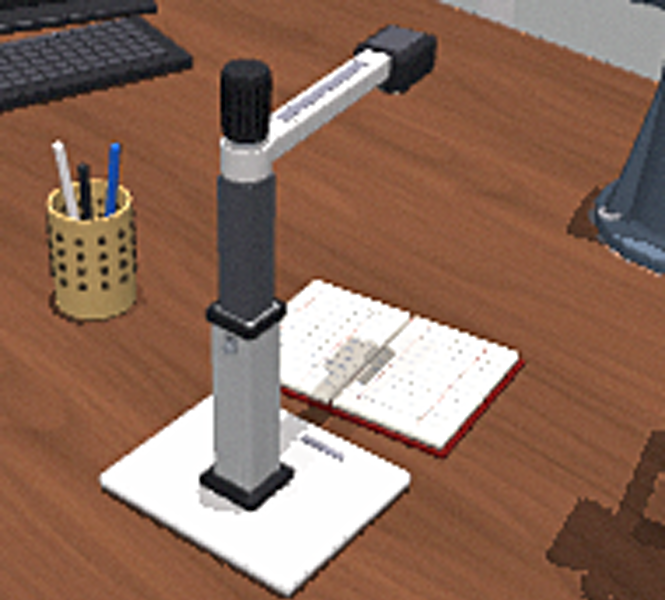

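Top zoom: the head at (345,410) is centred across the fold. In the same camera it is (0.399,-0.065) against register (0.405,-0.064), and what remains lies along the arm, so it is fixed by the arm's length. Scene zoom: the button shows in the hole at (231,343). Base, register and pen cup look unmoved. Handing in.

```bash
python3 -c "
from rig import *
hand_in();print(read_state()['time_s'])"
```

```text
the job is handed in; nothing more can be done
the job is handed in; nothing more can be done
```

I pulled the column up by the knob until the lock took it, then swung the camera arm about 74.5° until the lens was over the register. The job is handed in, at about 17.5 s on the robot's clock.

**Lock:** When I eased the column back down it stopped at a rise of about 0.090 m and the load left the gripper. After release the knob top stayed at z 0.344 m, where a locked column should put it. The button shows in the hole in the picture, but the button network did not reliably find it.

**Lens:** In the top camera the head is at (0.399, -0.065) and the register middle at (0.405, -0.064). Across the arm the offset is under 1 mm. The 6 mm or so left lies along the arm and can't be adjusted.

**Other things:** The knob's axis and the register measured the same before and after, to within a few mm. The base and pen cup look unmoved in the pictures. I did not re-measure the stapler, calculator or calendar, but nothing went near them. When I last checked, the gripper was well clear with no contact force.

**What disagreed or went wrong:**
- The fingertips end about 39 mm short of the stated tool geometry, by both the wrist and scene cameras. My first grasp closed in the air above the knob, without moving anything, so I corrected for this and grasped again.
- The scene camera's outlines of the register differ from the top camera's by up to about 10 mm. The arm partly hides it there, so I relied on the top and wrist views.

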